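Set the pinned stone figure on its display plinth

TASK

Lift the small headless stone figure out of its cork block and stand it on the square dark-wood display plinth: lower its pin into the wide hole in the middle until the foot sits flat on the plinth, then let go. Do not drop it, and do not knock over the glass tumbler or the brass bell.

Things in the scene. Friction and masses are not known exactly. Their poses are not given: they have to be found in the camera images.
- figure_center (a point): Grip point of the loose round stone figure (headless, draped, 0.25 kg), on its axis (z up), 56 mm above the underside of its foot (54 mm wide), 42 mm below its top. Waist 35-38 mm across, 36 to 76 mm above the underside; shoulders 39 mm. A 14 mm steel pin, end tapered to 6 mm, sticks 32 mm down below the foot, loose in a 30 mm hole in a fixed cork block 100 x 100 x 45 mm, foot on its top.
- plinth_hole (a point): Centre of the mouth of the blind hole (30 mm wide, 38 mm deep, brass rim) in the top of the fixed square dark-wood plinth, 120 x 120 x 50 mm; z up. Figure seated: figure_center is 56 mm above it. Not the oblong plinth (80 x 140 x 50 mm), whose hole is only 10 mm wide. Block and plinths stand left, middle or right in any order, centres 190 mm or more apart.
- tumbler_center (a point): Centre, half-way up, of a loose glass tumbler (60 mm across, 100 mm high) standing on the desk on the far side of the plinths; z up its axis. Bystander.
- bell_center (a point): Point on the axis of a loose brass hand bell (64 mm across at the foot, 105 mm high), 50 mm above its underside, standing on the desk on the far side of the plinths; z up its axis. Bystander.
Mind the look-alikes: they are no part of the job. Leave any pink or turquoise look-alike of the part that bears figure_center alone.

How it is judged (in metres and radians):
At the end, for the whole second after the job is handed in: The figure stands at rest on the square plinth, upright within 10 degrees, its axis within 15 mm of the hole's, its pin in the hole and its foot down on the plinth's top within 4 mm (horizontal distance between figure_center and plinth_hole below 0.015 m and z of figure_center in the frame of plinth_hole between 0.05 and 0.06 m and angle between figure_center's own z axis and vertical below 0.175 rad and linear speed of figure below 0.02 m/s); the robot touches nothing.
It fails at once if the figure is dropped (falls faster than 0.8 m/s, about 30 mm, with no finger on it) (linear speed of figure above 0.8 m/s and contact force between the fingers and figure below 0.05 N).
It fails at once if the tumbler is knocked over (tilts more than 35 degrees) (angle between tumbler_center's own z axis and vertical above 0.6 rad).
It fails at once if the bell is knocked over (tilts more than 35 degrees) (angle between bell_center's own z axis and vertical above 0.6 rad).
It also fails if it takes over 51 s, if anything falls off the work surface, if the arm or the gripper's body presses on something with over 40 N, if the wrist force passes 120 N, or if a joint passes its speed limit or range.

ROBOT

A 6-joint arm with a two-finger parallel gripper is mounted at the origin on the work surface. World frame = base frame: x ahead of the robot, y to its left, z up, the work surface at z = 0. Lengths are in mm, angles in rad, forces in N, time in s.
With the tool pointing down it reaches from about 350 to 975 mm from the base axis. Payload 7.1 kg.
Tool frame: the origin (TCP) lies on the mounting face of the last link; the fingertips stand 182 mm ahead of it and the grasp point (between the pads) lies 163 mm ahead of it (ctrl.tip_reach is the distance from the TCP to the fingertips, in mm); z points along the fingers, y is the direction in which the jaws open and shut (so a half turn about z gives the same grasp; the last joint's range is limited). The gripper opens to 88 mm and grips with 3 to 60 N. Pads are 20 mm wide; open, the fingers measure 115 mm over their backs; the gripper's body (75 mm by 178 mm) begins 61 mm behind the grasp point.
Start: joints at [1.31, 0.423, 1.63, -0, 1.089, -0.019], TCP at [149.626, 606.81, 404.675] pointing down, gripper open.
Joint ranges: [-3, 3], [-0.9, 2.11], [0.09, 2.58], [-1.31, 4.45], [0.11, 2.69], [-2.54, 2.54]. Speed limits (rad/s): [2.39, 2.39, 3.01, 3.14, 3.14, 3.14].

INTERFACE

Orientations are given as a rotation vector (axis times angle).
In Python, from workcell import ctrl gives the robot as it stands.
- The arm moves only by the tool jog_arm, never from a script. Its argument "steps" is a list that holds one entry, the list of rows, each a list of 7 numbers: the shift along the tool's x, y, z in m, then the turn, a rotation vector about the tool's x, y, z in degrees, then the gripper's target within -1 to 1 (shut at 1, half-way at 0, fully open at -1). A call has 1 to 20 rows; each row shifts and turns the commanded pose from where the row before left it, along the tool's axes as they then stand; what a row does not reach is not made up. A row lasts 1/12 s, in which the tool goes at most 41.7 mm and 7.16 degrees, less where a joint would pass 70% of its speed; a pose out of reach is approached as far as the arm can. A call is refused whole if a number of a shift passes 0.0417 or a number of a turn 7.16, either way. A call with a gripper value outside its range is refused whole. The fingers move at their own pace and stop on an object; the grip force is fixed at half the most. Time passes only in rows, so rows that do not move let the fingers close. It gives the time, the measured TCP pose, the force and the opening at its end, in the units of the state.
- ctrl.get_obs(): the state, without advancing time (a new reading comes with each control period).
- ctrl.get_image(name): name is "side" or "top" or "wrist"; returns the picture (480x640x3 uint8, red, green, blue); there is no depth.
- ctrl.camera_info(name): a dict with "fx", "fy", "cx", "cy" (pixels), "origin" and "attitude" of the camera in the world; the wrist camera has in their place "T_tool_cam" (4x4, takes a point from camera to tool coordinates, whose origin is the TCP and whose axes are the flange's). Camera axes: x right, y down, z forward; pixel columns grow to the right and rows downward; lengths in mm; the calibration is good to about 2 mm. A picture is of the moment at which its call begins: read the wrist's pose just before it. camera_info takes no time and is no camera call.
- ctrl.close_job(): hands the job in, once; it reports no verdict.
Trained networks look in the newest picture that a camera, given by its name, has taken for a name from the list of things; names that differ only in an ending like _2 or _b are one class to them, and where a whole thing is asked for, a point or a joint stands for the part that bears it (a point fixed in the world has none). Each returns a list of dicts, best first, with "p" (0 to 1); they miss things now and then, are a little off and sometimes report something else, mostly with a low value. They report only what shows in the picture. A call takes as long as a camera call. They do not tell look-alikes from the thing itself.
- ctrl.look_for(thing, camera): "bbox" ([left, top, right, bottom] in pixels, round what is visible of it).
- ctrl.trace(thing, camera): "pixels" (480x640 bool, what is visible of it) and "bbox" ([left, top, right, bottom] in pixels, round what is visible of it).
- ctrl.landmark_of(thing, camera): "uv" ([column, row] in pixels: a listed point, or the origin of a listed thing).
The state is a dict: "t": time; "qpos": joint angles; "qvel": joint speeds; "joint_torque": joint torques, N m; "ee_pos": TCP position; "orientation": TCP orientation; "ft_force": force on the tool from outside, world axes, zero at the start; "moment": the same for the moment, N m; "width": finger opening in mm.
Only numpy, scipy, OpenCV 4.12 (cv2) and the standard library are available. Lean on these libraries where they do the work, as an engineer would, in place of code of your own. Each camera call takes 0.05 s, during which the arm holds its last target.

## Working session

There is one attempt and no reset: what is moved stays moved. The work goes in short steps, Python scripts to look and compute and a tool call to move; the robot and the scene stay as the last step left them, time stands still between calls to the robot, and variables do not carry over. Pictures are saved under pics/ and viewed, and the job is handed in when it is done.

Besides the shell and the picture viewer there is one more tool, called after ">>>" in YAML: its name, and indented under it one key for each argument. jog_arm: Moves the arm, as the interface text tells. Its arguments: {"type":"object","properties":{"steps":{"type":"array"}},"required":["steps"]}

```bash
mkdir -p pics; ls
python3 - <<'E'
from workcell import ctrl
import cv2
for n in ["side","top","wrist"]:
    im=ctrl.get_image(n); cv2.imwrite(f"pics/{n}0.png",im[:,:,::-1])
    print(n,ctrl.camera_info(n))
    for t in ["figure_center","plinth_hole","tumbler_center","bell_center"]:
        print(t,[(d['uv'],round(d['p'],2)) for d in ctrl.landmark_of(t,n)])
o=ctrl.get_obs();print(o)
E
```

```text
pics
side {'fx': 588.4940440346112, 'fy': 588.4940440346112, 'cx': 317.37809374934494, 'cy': 230.08485714469225, 'origin': array([448.86727495, 585.05459875, 900.15374652]), 'attitude': array([-0.30340099,  2.89597265, -1.02803165])}
figure_center [([406.7, 332.5], 0.81), ([446.5, 248.8], 0.69), ([366.4, 248.2], 0.65), ([295.1, 246.6], 0.64)]
plinth_hole [([282.9, 433.5], 0.9)]
tumbler_center [([232.3, 168.9], 0.87)]
bell_center [([154.1, 345.9], 0.56), ([369.0, 250.1], 0.47)]
top {'fx': 473.61685105928615, 'fy': 473.61685105928615, 'cx': 318.0117641913292, 'cy': 234.04851112673379, 'origin': array([477.09434886, -16.16755592, 904.34573587]), 'attitude': array([-2.14601681,  2.18884461, -0.14705937])}
figure_center [([321.4, 292.3], 0.91), ([311.0, 217.5], 0.89), ([345.1, 374.1], 0.76), ([235.3, 344.1], 0.56)]
plinth_hole [([141.7, 254.5], 0.74)]
tumbler_center [([409.3, 129.6], 0.56)]
bell_center [([194.1, 124.9], 0.96)]
wrist {'fx': 406.2671919002943, 'fy': 406.2671919002943, 'cx': 320.0491292918158, 'cy': 238.9618099164428, 'T_tool_cam': array([[ 2.74196765e-04, -9.61042522e-01, -
[... 342 characters left out ...]
ter []
bell_center []
{'t': 0.75, 'qpos': array([ 1.30996068e+00,  4.23076499e-01,  1.62989532e+00,  7.38543755e-06,
        1.08858518e+00, -1.90158501e-02]), 'qvel': array([-7.24136626e-04,  7.02872227e-04,  1.01717629e-04, -9.48450439e-05,
       -1.09199511e-03, -1.68292929e-04]), 'joint_torque': array([-4.82840528e-05, -5.44480276e+01, -2.74021375e+01,  6.43579988e-02,
        1.66891096e-02, -7.51814696e-06]), 'ee_pos': array([149.64911198, 606.80614618, 404.69158769]), 'orientation': array([-3.78929968e-01, -3.11865468e+00, -5.68864817e-05]), 'ft_force': array([ 0.10759475, -0.31223442,  0.17146841]), 'moment': array([-0.00374956, -0.03496959, -0.03725564]), 'width': 87.4134808619793}
```

View pics/top0.png

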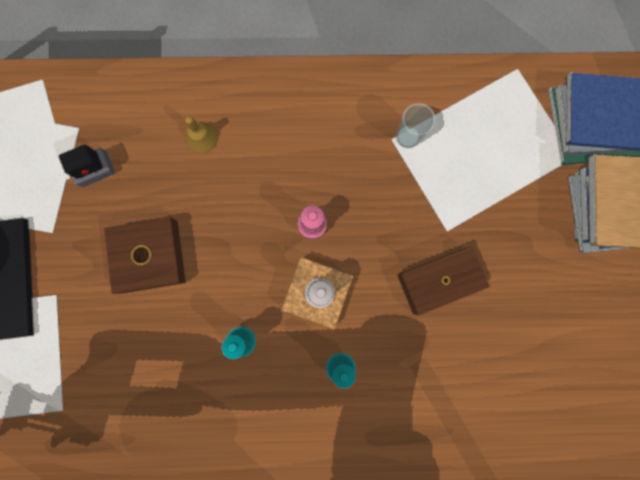

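View pics/side0.png

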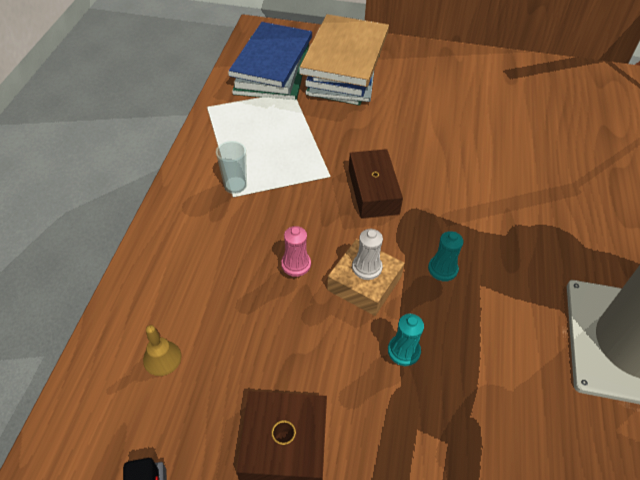

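The image candidates for figure_center (top view) are:
- white/grey figure on the cork block, (321,292)
- pink, (311,217)
- turquoise, (235,344)
- dark turquoise, (345,374)

Only the white one stands in the cork, so that is the target. The square plinth is at (142,254), with a wide brass-rimmed hole. I'll triangulate both and check a crop.

```bash
cat > h.py <<'E'
import numpy as np,cv2
from workcell import ctrl
from scipy.spatial.transform import Rotation as R
def ray(n,uv,o=None):
    c=ctrl.camera_info(n); d=np.array([(uv[0]-c['cx'])/c['fx'],(uv[1]-c['cy'])/c['fy'],1])
    if n=='wrist':
        Rt=R.from_rotvec(o['orientation']).as_matrix(); T=c['T_tool_cam']
        return o['ee_pos']+Rt@T[:3,3], Rt@T[:3,:3]@d
    return np.array(c['origin']),R.from_rotvec(c['attitude']).as_matrix()@d
def atz(r,z): return r[0]+r[1]*(z-r[0][2])/r[1][2]
def tri(rs):
    A=np.zeros((3,3));b=np.zeros(3)
    for p,d in rs:
        d=d/np.linalg.norm(d);P=np.eye(3)-np.outer(d,d);A+=P;b+=P@p
    x=np.linalg.solve(A,b)
    return x,[np.linalg.norm(np.cross(x-p,d/np.linalg.norm(d))) for p,d in rs]
E
python3 - <<'E'
from h import *
for n,t,s,z in [("fig",(321.4,292.3),(366.4,248.2),101),("hole",(141.7,254.5),(282.9,433.5),50),("tumb",(412,127),(232.3,168.9),50),("bell",(194.1,124.9),(154.1,345.9),50),("pink",(311,217.5),(295.1,246.6),56),("tq",(235.3,344.1),(406.7,332.5),56),("tq2",(345.1,374.1),(446.5,248.8),56)]:
    x,e=tri([ray("top",t),ray("side",s)]); print(n,x.round(1),np.round(e,1),atz(ray("top",t),z).round(1),atz(ray("side",s),z).round(1))
a=cv2.imread("pics/top0.png")[180:400,90:410]; cv2.imwrite("pics/crop0.png",cv2.resize(a,None,fx=2.4,fy=2.4,interpolation=2))
E
```

```text
fig [476.2 -34.   96.2] [1.9 1.9] [474.3 -34.  101. ] [478.  -30.2 101. ]
hole [548.5 288.7  43.7] [0.2 0.2] [548.2 286.5  50. ] [547.5 290.9  50. ]
tumb [ 776.9 -211.4   49.9] [1. 1.] [ 777.9 -211.4   50. ] [ 775.8 -211.1   50. ]
bell [786.  195.4  47.6] [2.9 2.9] [788.2 195.2  50. ] [782.  196.9  50. ]
pink [602.4 -19.   85.8] [1.9 1.9] [609. -19.  56.] [606.  -40.9  56. ]
tq [391.6 112.1  91.7] [0.6 0.6] [387.3 117.7  56. ] [389.7  91.3  56. ]
tq2 [339.2 -71.1  85.5] [2.4 2.4] [331.7 -73.2  56. ] [337.7 -94.4  56. ]
```

View pics/crop0.png

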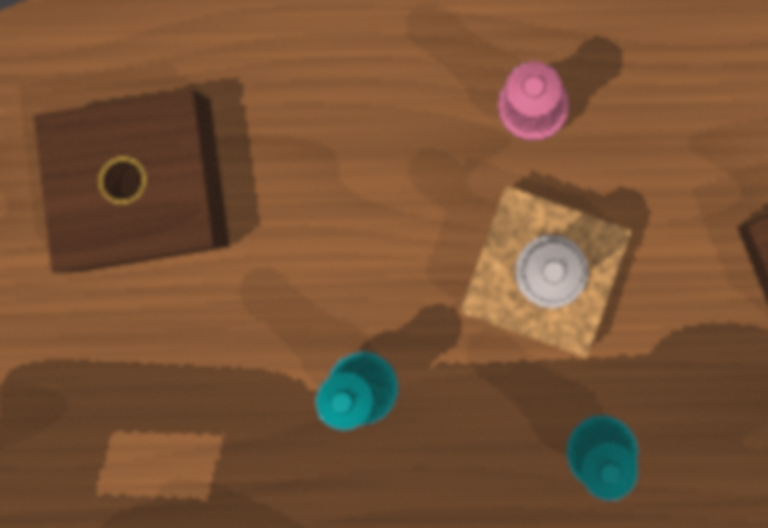

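The white figure on the cork agrees with the expected heights within calibration error: triangulated z is 96 against 101, and the hole 44 against 50. The plinth is the square one with the wide hole. I'm moving above the figure for a wrist view.

>>> jog_arm:
  steps:
    - [[-0.0235,-0.02715,0,0,0,0,-1],[-0.0235,-0.02715,0,0,0,0,-1],[-0.0235,-0.02715,0,0,0,0,-1],[-0.0235,-0.02715,0,0,0,0,-1],[-0.0235,-0.02715,0,0,0,0,-1],[-0.0235,-0.02715,0,0,0,0,-1],[-0.0235,-0.02715,0,0,0,0,-1],[-0.0235,-0.02715,0,0,0,0,-1],[-0.0235,-0.02715,0,0,0,0,-1],[-0.0235,-0.02715,0,0,0,0,-1],[-0.0235,-0.02715,0,0,0,0,-1],[-0.0235,-0.02715,0,0,0,0,-1],[-0.0235,-0.02715,0,0,0,0,-1],[-0.0235,-0.02715,0,0,0,0,-1],[-0.0235,-0.02715,0,0,0,0,-1],[-0.0235,-0.02715,0,0,0,0,-1],[-0.0235,-0.02715,0,0,0,0,-1],[-0.0235,-0.02715,0,0,0,0,-1],[-0.0235,-0.02715,0,0,0,0,-1],[-0.0235,-0.02715,0,0,0,0,-1]]

```text
t: 2.42
ee_pos: [476.4, -34.8, 404.9]
orientation: [0.379, 3.118, 0.0]
ft_force: [-0.3, 0.6, 0.0]
width: 88.0
```

>>> jog_arm:
  steps:
    - [[0,0,0,0,0,0,-1],[0,0,0,0,0,0,-1],[0,0,0,0,0,0,-1]]

```text
t: 2.67
ee_pos: [475.6, -32.9, 404.5]
orientation: [-0.38, -3.118, -0.0]
ft_force: [-0.6, -0.2, -0.7]
width: 87.8
```

Run:
```python
from h import *
o=ctrl.get_obs(); im=ctrl.get_image("wrist"); cv2.imwrite("pics/w1.png",im[:,:,::-1])
print(o['t'],o['ee_pos'],o['orientation'],o['qpos'].round(2))
for d in ctrl.landmark_of("figure_center","wrist"):
    print(d['uv'],d['p'],atz(ray("wrist",d['uv'],o),101).round(1))
    x,e=tri([ray("wrist",d['uv'],o),ray("top",(321.4,292.3)),ray("side",(366.4,248.2))]);print(x,e)
for d in ctrl.trace("figure_center","wrist"): print(d['bbox'],d['p'])
```

```text
2.6667 [475.55812921 -32.87192135 404.4620371 ] [-3.80204560e-01 -3.11759643e+00 -3.55275960e-04] [-0.09  0.2   1.95  0.    0.99 -1.42]
[270.1, 369.3] 0.75 [575.2 -98.2 101. ]
[489.03486539 -33.57565098 169.53417939] [np.float64(52.83451611956182), np.float64(14.538939754355782), np.float64(46.237070587443704)]
[437.2, 73.0] 0.57 [389.   67.3 101. ]
[447.62314426  11.67577997 187.04538174] [np.float64(62.170133240005576), np.float64(51.37897236077265), np.float64(33.70453231224151)]
[293.3, 181.9, 355.5, 269.0] 0.82
[386.6, 1.3, 469.6, 126.7] 0.66
[445.2, 90.0, 522.5, 233.3] 0.61
[235.2, 322.1, 348.8, 373.3] 0.6
```

View pics/w1.png

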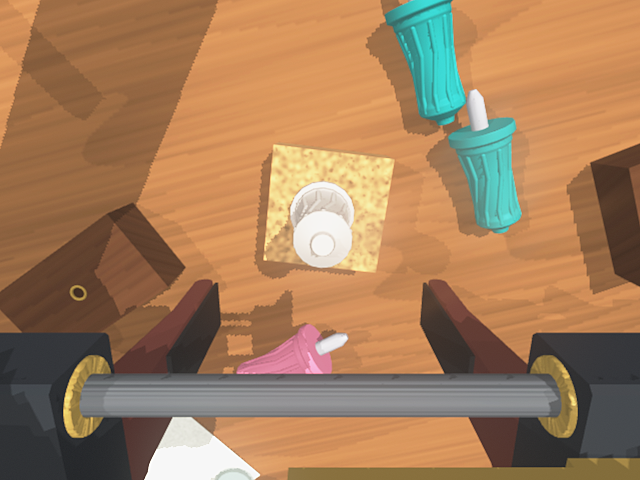

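The pink and turquoise look-alikes have toppled by themselves; I passed 90 mm above them. The white figure still stands in the cork, with its knob at about (322,244) and foot at about (322,207). I'll measure from those points.

Run:
```python
from h import *
o=ctrl.get_obs()
for uv,z in [((322.5,244),143),((322,240),138),((322,207),48)]: print(uv,atz(ray("wrist",uv,o),z).round(1))
for n in ["top","side"]:
    cv2.imwrite(f"pics/{n}1.png",ctrl.get_image(n)[:,:,::-1])
    for d in ctrl.landmark_of("figure_center",n): print(n,d['uv'],d['p'],atz(ray(n,d['uv']),101).round(1))
    for d in ctrl.trace("figure_center",n): print(d['bbox'],d['p'])
    for d in ctrl.landmark_of("plinth_hole",n): print(n,d['uv'],d['p'],atz(ray(n,d['uv']),50).round(1))
```

```text
(322.5, 244) [471.4 -29.  143. ]
(322, 240) [470.3 -29.  138. ]
(322, 207) [467.6 -27.9  48. ]
top [236.5, 281.4] 0.79 [495.5 108.6 101. ]
top [363.9, 204.6] 0.64 [ 622.8 -110.5  101. ]
[323.0, 198.4, 387.3, 230.6] 0.86
[224.6, 260.5, 248.1, 330.4] 0.8
top [139.9, 255.4] 0.61 [546.7 289.6  50. ]
top [410.5, 128.3] 0.55 [ 775.4 -208.5   50. ]
side [341.1, 343.0] 0.67 [488.3 156.4 101. ]
side [368.6, 248.3] 0.62 [474.2 -30.8 101. ]
side [295.4, 220.5] 0.62 [610.2 -64.3 101. ]
side [404.8, 340.4] 0.56 [394.3 131.7 101. ]
[355.1, 229.5, 382.7, 281.7] 0.96
[380.6, 325.9, 460.5, 359.8] 0.85
[282.5, 203.8, 311.3, 258.0] 0.8
[315.0, 329.3, 395.9, 366.4] 0.63
side [283.4, 433.3] 0.61 [546.9 290.4  50. ]
```

View pics/side1.png

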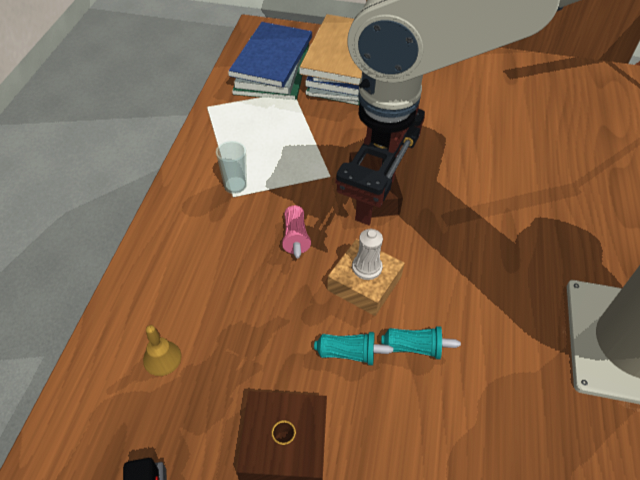

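Estimates of the figure axis agree to about 4 mm, centred near (472.5, -31). I'm descending 140 mm onto it with the jaws open.

>>> jog_arm:
  steps:
    - [[0.0034,0.0013,0.02,0,0,0,-1],[0,0,0.03,0,0,0,-1],[0,0,0.03,0,0,0,-1],[0,0,0.02,0,0,0,-1],[0,0,0,0,0,0,-1],[0,0,0,0,0,0,-1]]

```text
t: 3.72
ee_pos: [472.8, -30.8, 304.2]
orientation: [-0.379, -3.116, 0.0]
ft_force: [0.4, -1.1, 0.1]
width: 87.9
```

Run:
```python
from h import *
o=ctrl.get_obs(); im=ctrl.get_image("wrist"); cv2.imwrite("pics/w2.png",im[:,:,::-1])
print(o['t'],o['ee_pos'])
```

```text
3.7167 [472.77536695 -30.8450694  304.1626079 ]
```

View pics/w2.png

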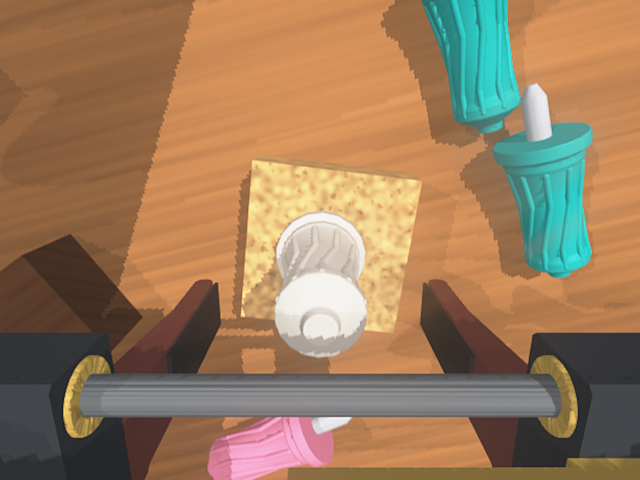

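The figure is centred between the jaws, with the knob at (321,325), which puts it about 2 mm off in tool x. I'll go down the last 40 mm and close.

>>> jog_arm:
  steps:
    - [[0.001,0,0.02,0,0,0,-1],[0.001,0,0.02,0,0,0,-1],[0,0,0,0,0,0,-1],[0,0,0,0,0,0,1],[0,0,0,0,0,0,1],[0,0,0,0,0,0,1],[0,0,0,0,0,0,1],[0,0,0,0,0,0,1],[0,0,0,0,0,0,1],[0,0,0,0,0,0,1],[0,0,0,0,0,0,1]]

```text
t: 4.68
ee_pos: [471.0, -30.4, 264.8]
orientation: [0.379, 3.118, -0.0]
ft_force: [-1.3, -1.7, 2.2]
width: 38.1
```

>>> jog_arm:
  steps:
    - [[0,0,0,0,0,0,1],[0,0,-0.01,0,0,0,1],[0,0,-0.015,0,0,0,1],[0,0,-0.015,0,0,0,1],[0,0,-0.02,0,0,0,1],[0,0,-0.02,0,0,0,1],[0,0,-0.02,0,0,0,1],[0,0,0,0,0,0,1],[0,0,0,0,0,0,1],[0,0,0,0,0,0,1]]

```text
t: 5.52
ee_pos: [470.4, -30.3, 363.9]
orientation: [-0.379, -3.117, 0.0]
ft_force: [0.1, 0.9, -4.4]
width: 37.6
```

Run:
```python
from h import *
o=ctrl.get_obs(); im=ctrl.get_image("wrist"); cv2.imwrite("pics/w3.png",im[:,:,::-1])
print(o['t'],o['ee_pos'],o['orientation'],o['width'],o['ft_force'])
im=ctrl.get_image("side"); cv2.imwrite("pics/s3.png",cv2.resize(im[130:330,280:500,::-1],None,fx=3,fy=3,interpolation=2))
n=R.from_rotvec(o['orientation']).as_matrix(); print(n.round(4))
```

```text
5.5167 [470.43251333 -30.31270378 363.91765052] [-3.78666004e-01 -3.11739419e+00  7.42098318e-05] 37.551425762331284 [ 0.12081259  0.91769032 -4.36238409]
[[-9.709e-01  2.394e-01 -1.300e-03]
 [ 2.394e-01  9.709e-01  1.000e-04]
 [ 1.300e-03 -2.000e-04 -1.000e+00]]
```

View pics/w3.png

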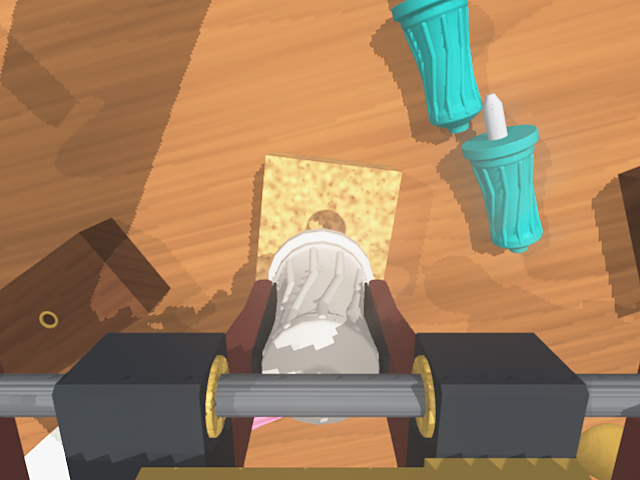

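View pics/s3.png

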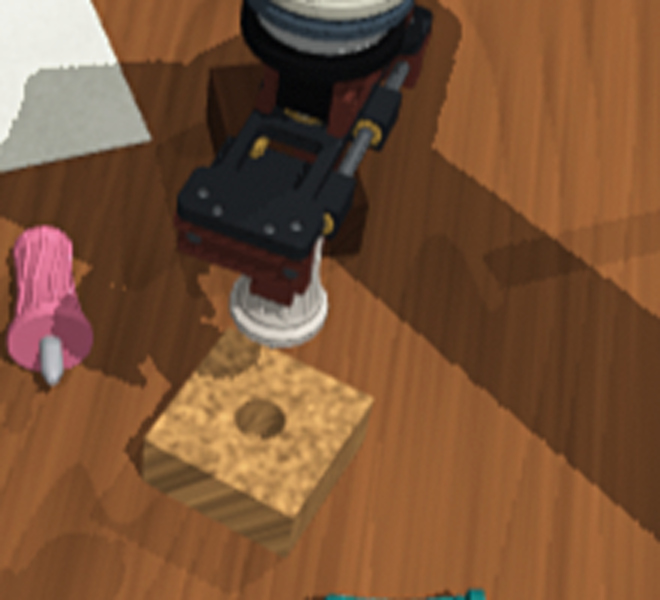

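Held at 37.6 mm with about 2.5–4 N of load, upright, and the cork hole is empty. I'm carrying it to a spot 40 mm beyond the plinth hole, so the wrist camera can see the hole past the foot.

>>> jog_arm:
  steps:
    - [[-0.0022,0.008,0,0,0,0,1],[-0.0022,0.016,0,0,0,0,1],[-0.0022,0.024,0,0,0,0,1],[-0.0022,0.024,0,0,0,0,1],[-0.0022,0.024,0,0,0,0,1],[-0.0022,0.024,0,0,0,0,1],[-0.0022,0.024,0,0,0,0,1],[-0.0022,0.024,0,0,0,0,1],[-0.0022,0.024,0,0,0,0,1],[-0.0022,0.024,0,0,0,0,1],[-0.0022,0.024,0,0,0,0,1],[-0.0022,0.024,0,0,0,0,1],[-0.0022,0.024,0,0,0,0,1],[-0.0022,0.024,0,0,0,0,1],[-0.0022,0.011,0,0,0,0,1],[-0.0022,0.006,0,0,0,0,1],[-0.003,0,0,0,0,0,1],[0,0,0,0,0,0,1],[0,0,0,0,0,0,1],[0,0,0,0,0,0,1]]

```text
t: 7.28
ee_pos: [586.7, 278.8, 364.6]
orientation: [-0.381, -3.118, 0.001]
ft_force: [0.6, -0.1, -3.3]
width: 37.6
```

Run:
```python
from h import *
o=ctrl.get_obs(); im=ctrl.get_image("wrist"); cv2.imwrite("pics/w4.png",im[:,:,::-1])
print(o['t'],o['ee_pos'],o['orientation'],o['width'],o['ft_force'])
for d in ctrl.landmark_of("plinth_hole","wrist"): print(d['uv'],d['p'],atz(ray("wrist",d['uv'],o),50))
ims=ctrl.get_image("side"); cv2.imwrite("pics/s4.png",ims[:,:,::-1])
```

```text
7.2833 [586.70486716 278.79533758 364.56062742] [-3.80678933e-01 -3.11784168e+00  8.03998887e-04] 37.64412373947525 [ 0.59938487 -0.07285865 -3.31475185]
[322.3, 174.9] 0.67 [547.64967308 290.28892593  50.        ]
[278.9, 455.3] 0.45 [779.52184386 193.48461745  50.        ]
```

View pics/w4.png

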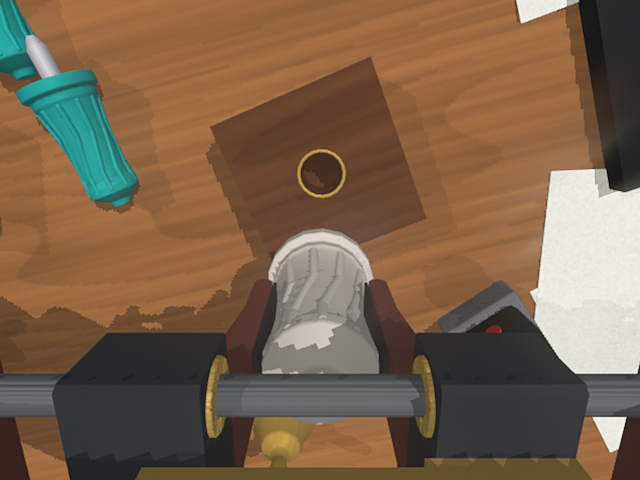

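View pics/s4.png

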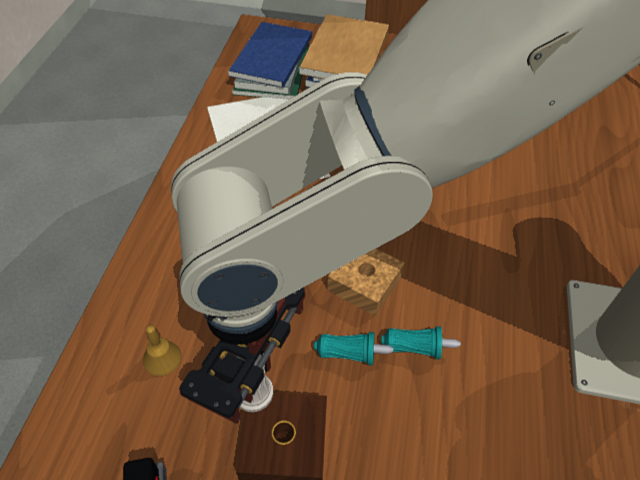

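The wrist view shows the ring at (321,174), giving a hole position of (547.6, 290.3). The top and side cameras give the same within 1–2 mm. I'll centre over the hole and go down until the pin is about 13 mm above the mouth.

>>> jog_arm:
  steps:
    - [[0.009,0.0004,0,0,0,0,1],[0.011,0.0005,0,0,0,0,1],[0.011,0.0005,0,0,0,0,1],[0.0109,0.0004,0,0,0,0,1],[0,0,0.01,0,0,0,1],[0,0,0.015,0,0,0,1],[0,0,0.015,0,0,0,1],[0,0,0.01,0,0,0,1],[0,0,0,0,0,0,1],[0,0,0,0,0,0,1],[0,0,0,0,0,0,1]]

```text
t: 8.35
ee_pos: [546.9, 291.9, 315.1]
orientation: [0.379, 3.118, 0.001]
ft_force: [0.8, 0.4, -2.3]
width: 37.5
```

Run:
```python
from h import *
o=ctrl.get_obs()
print(o['t'],o['ee_pos'],o['orientation'],o['width'],o['ft_force'])
for n in ["side","top","wrist"]:
    im=ctrl.get_image(n)[:,:,::-1]
    if n=="side": im=cv2.resize(im[320:480,180:380],None,fx=3.5,fy=3.5,interpolation=2)
    if n=="wrist": cv2.imwrite("pics/wrist5.png",im)
    if n=="side": cv2.imwrite("pics/side5.png",im)
    print(n,[(d['uv'],round(d['p'],2)) for d in ctrl.landmark_of("figure_center",n)])
```

```text
8.35 [546.91034227 291.8585892  315.08208025] [3.78728584e-01 3.11803068e+00 5.97857871e-04] 37.539542550881414 [ 0.79217514  0.43848972 -2.26690825]
side [([282.9, 407.2], 0.81), ([285.8, 432.2], 0.72), ([340.3, 344.4], 0.69), ([405.5, 339.7], 0.55)]
top [([256.2, 342.0], 0.96), ([364.2, 207.7], 0.72), ([233.9, 281.5], 0.68)]
wrist [([62.2, 221.8], 0.76), ([322.0, 329.8], 0.61)]
```

View pics/side5.png

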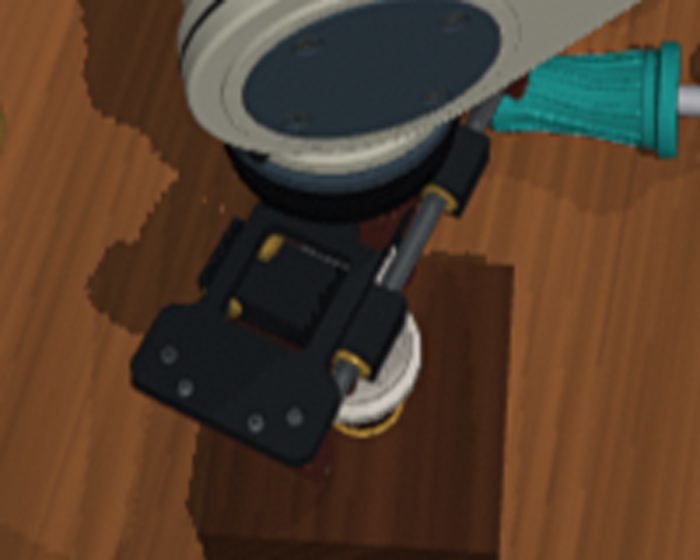

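View pics/wrist5.png

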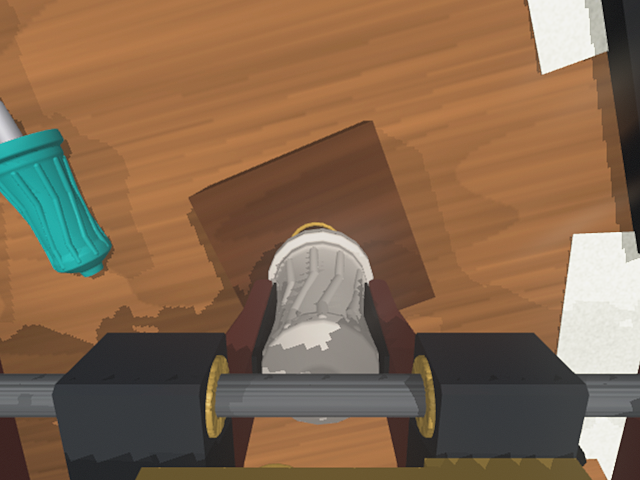

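The ring peeks out behind the foot at (314,224), with the foot centre at column 320. That is 2–3 mm off in tool y, so I'll shift −2 mm and lower the pin in slowly, watching the force.

>>> jog_arm:
  steps:
    - [[0,-0.001,0,0,0,0,1],[0,-0.001,0,0,0,0,1],[0,0,0.007,0,0,0,1],[0,0,0.007,0,0,0,1],[0,0,0.007,0,0,0,1],[0,0,0.007,0,0,0,1],[0,0,0.007,0,0,0,1],[0,0,0,0,0,0,1],[0,0,0,0,0,0,1]]

```text
t: 9.4
ee_pos: [546.0, 289.7, 278.8]
orientation: [-0.379, -3.117, 0.001]
ft_force: [-0.5, -0.0, -2.7]
width: 37.9
```

Pin is about 23 mm deep with no contact force. I'll creep down the last 9 mm.

>>> jog_arm:
  steps:
    - [[0,0,0.002,0,0,0,1],[0,0,0.002,0,0,0,1],[0,0,0.002,0,0,0,1],[0,0,0.001,0,0,0,1],[0,0,0,0,0,0,1],[0,0,0,0,0,0,1]]

```text
t: 9.9
ee_pos: [546.1, 289.8, 272.7]
orientation: [0.379, 3.119, 0.0]
ft_force: [-0.3, 0.1, -3.0]
width: 37.8
```

>>> jog_arm:
  steps:
    - [[0,0,0.001,0,0,0,1],[0,0,0,0,0,0,1],[0,0,0,0,0,0,1]]

```text
t: 10.15
ee_pos: [546.1, 289.7, 271.7]
orientation: [0.379, 3.119, 0.0]
ft_force: [-0.3, 0.4, -3.2]
width: 37.4
```

>>> jog_arm:
  steps:
    - [[0,0,0.001,0,0,0,1],[0,0,0,0,0,0,1],[0,0,0,0,0,0,1]]

```text
t: 10.4
ee_pos: [546.1, 289.8, 270.6]
orientation: [-0.379, -3.119, 0.0]
ft_force: [-1.0, 0.6, -3.5]
width: 37.9
```

>>> jog_arm:
  steps:
    - [[0,0,0.001,0,0,0,1],[0,0,0,0,0,0,1],[0,0,0,0,0,0,1]]

```text
t: 10.65
ee_pos: [546.2, 289.8, 269.9]
orientation: [0.379, 3.118, 0.0]
ft_force: [-0.5, 0.2, -1.6]
width: 37.4
```

>>> jog_arm:
  steps:
    - [[0,0,0.001,0,0,0,1],[0,0,0,0,0,0,1],[0,0,0,0,0,0,1]]

```text
t: 10.9
ee_pos: [546.3, 289.8, 269.8]
orientation: [0.379, 3.118, 0.001]
ft_force: [-3.0, -1.3, 7.2]
width: 37.9
```

Contact came at TCP z 269.8, exactly as predicted, with +7 N upward. I'll release now.

>>> jog_arm:
  steps:
    - [[0,0,0,0,0,0,0.2],[0,0,0,0,0,0,0],[0,0,0,0,0,0,-0.5],[0,0,0,0,0,0,-1],[0,0,0,0,0,0,-1],[0,0,0,0,0,0,-1],[0,0,0,0,0,0,-1],[0,0,0,0,0,0,-1]]

```text
t: 11.57
ee_pos: [546.1, 289.8, 268.6]
orientation: [-0.379, -3.119, 0.0]
ft_force: [0.2, 0.3, -0.2]
width: 80.4
```

Run:
```python
from h import *
o=ctrl.get_obs()
print(o['t'],o['ee_pos'],o['width'],o['ft_force'])
cv2.imwrite("pics/w6.png",ctrl.get_image("wrist")[:,:,::-1])
```

```text
11.5667 [546.14886357 289.75122549 268.57824767] 80.42361349676989 [ 0.19323923  0.25561884 -0.2290454 ]
```

View pics/w6.png

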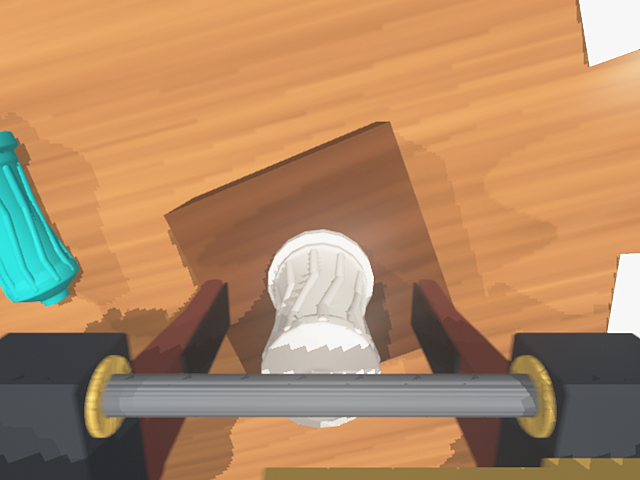

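The figure stands free between the open jaws. I'll raise straight up and check.

>>> jog_arm:
  steps:
    - [[0,0,-0.005,0,0,0,-1],[0,0,-0.015,0,0,0,-1],[0,0,-0.025,0,0,0,-1],[0,0,-0.03,0,0,0,-1],[0,0,-0.03,0,0,0,-1],[0,0,-0.03,0,0,0,-1],[0,0,-0.015,0,0,0,-1],[0,0,0,0,0,0,-1],[0,0,0,0,0,0,-1],[0,0,0,0,0,0,-1],[0,0,0,0,0,0,-1]]

```text
t: 12.53
ee_pos: [545.7, 289.5, 416.9]
orientation: [-0.379, -3.116, 0.003]
ft_force: [0.1, -0.7, -0.7]
width: 88.0
```

Run:
```python
from h import *
o=ctrl.get_obs()
print(o['t'],o['ee_pos'],o['width'],o['ft_force'])
cv2.imwrite("pics/w7.png",ctrl.get_image("wrist")[:,:,::-1])
for uv,z in [((322.5,244),148)]: print(uv,atz(ray("wrist",uv,o),z))
cv2.imwrite("pics/s7.png",ctrl.get_image("side")[:,:,::-1])
for t in ["bell_center","tumbler_center"]: print(t,[(d['uv'],d['p']) for d in ctrl.landmark_of(t,"side")])
```

```text
12.5333 [545.67216389 289.5142255  416.94793137] 87.95186200646295 [ 0.08560434 -0.69276015 -0.65569378]
(322.5, 244) [543.27488412 291.51244692 148.        ]
bell_center [([152.1, 345.2], 0.81)]
tumbler_center []
```

View pics/w7.png

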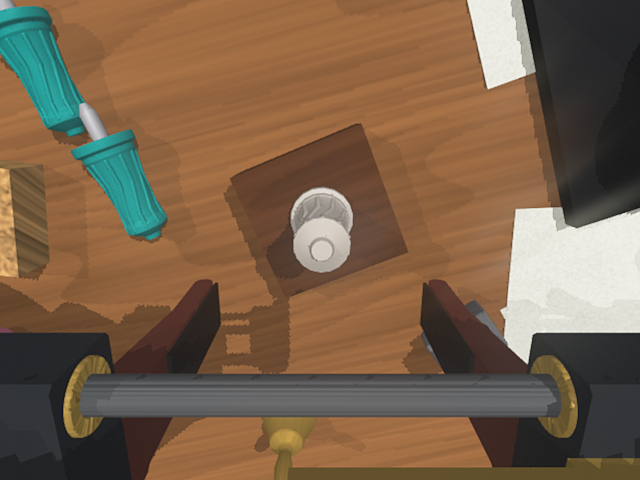

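View pics/s7.png

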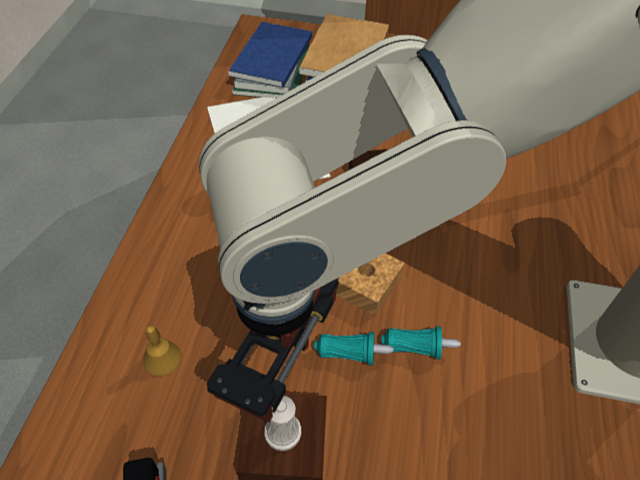

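In the wrist view the figure stands upright on the plinth, knob (322,250) and foot (321,215). In the side view the foot is at (283,432), right over the hole's earlier pixel (283,433). The arm hides the tumbler from the side camera, so I'll check it from the top one, then hand in.

Run:
```python
from h import *
o=ctrl.get_obs()
print(atz(ray("wrist",(322,250),o),148).round(1),atz(ray("wrist",(321,216),o),53).round(1))
cv2.imwrite("pics/t7.png",ctrl.get_image("top")[:,:,::-1])
for t in ["bell_center","tumbler_center","figure_center"]: print(t,[(d['uv'],round(d['p'],2)) for d in ctrl.landmark_of(t,"top")])
```

```text
[547.9 290.5 148. ] [546.9 290.3  53. ]
bell_center [([193.2, 129.1], 0.73)]
tumbler_center []
figure_center [([258.9, 344.6], 0.93), ([237.1, 281.0], 0.91), ([363.8, 205.2], 0.89), ([193.2, 126.2], 0.37)]
```

View pics/t7.png

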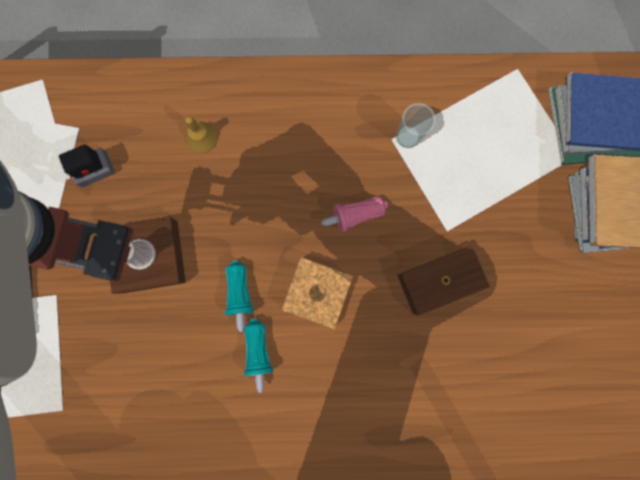

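The tumbler (412,125) and bell (198,133) stand unmoved. Knob and foot give the same axis, about (547.5, 290.4), so tilt is under 1° and it sits within about 1 mm of the hole. I'm handing in.

```bash
python3 -c "
from workcell import ctrl
print(ctrl.close_job())"
```

```text
the job is handed in; nothing more can be done
None
```

The white stone figure now stands on the square plinth with its pin in the wide hole. I let go, raised the arm clear, and handed the job in at about 13 s.

- **Seating:** the foot touched at TCP z 269.8 mm, as predicted from the height at which it was gripped, with about 7 N. The wrist picture puts the knob at (547.9, 290.5) and the foot at (546.9, 290.3). The hole is at about (547.6, 290.3), so the figure is upright within about 1° and within about 1 mm of the hole.
- **Bystanders:** the bell and the tumbler still stand where they were. The network did not report the tumbler in the last pictures, so that check is from viewing the top picture.
- **Disagreements:** first estimates of the figure's position differed by up to about 8 mm between cameras. The network missed the figure in the first wrist picture, so I measured its pixels by eye there.
- **Look-alikes:** the pink and both turquoise figures toppled during my first move, though the fingertips passed well above them. They seem to have been standing on their pins. They lie on the desk and I left them alone.

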